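# Tip a gift carton lid up and square it in the packing corner

### The arm

A 6-joint arm with a two-finger parallel gripper is mounted at the origin on the work surface. World frame = base frame: x ahead of the robot, y to its left, z up, the work surface at z = 0. Lengths are in m, angles in rad, forces in N, time in s.
With the tool pointing down it reaches from about 0.425 to 0.95 m from the base axis. Payload 3.5 kg.
Tool frame: the origin (TCP) lies on the centre line of the jaws, within the pads' length; the fingertips stand 14 mm ahead of it and the grasp point (between the pads) lies 5 mm behind it (ctrl.tip_reach is the distance from the TCP to the fingertips, in m); z points along the fingers, y is the line along which they close (so a half turn about z gives the same grasp; the last joint's range is limited). The gripper opens to 85 mm and grips with 20 to 120 N. Pads are 22 mm wide; open, the fingers measure 114 mm over their backs; the gripper's body (76 mm by 85 mm) begins 54 mm behind the grasp point. The pads swing forward as they close: fully open they stand 13 mm farther back than shut.
Start: joints at [-1.264, 0.286, 1.577, -0, 1.279, -0.15], TCP at [0.298, -0.606, 0.245] pointing down, gripper open.
Joint ranges: [-2.77, 2.77], [-0.9, 2.22], [0.21, 2.48], [-1.53, 4.67], [0.24, 2.81], [-2.84, 2.84]. Speed limits (rad/s): [2.79, 2.79, 3.14, 3.14, 3.14, 3.14].

### API

Orientations are given as a unit quaternion [x, y, z, w].
In Python, from plant import get_state, imaging, workorder, ctrl gives the robot as it stands. The module is installed in compiled form; this text tells all that it offers.
- The arm moves only by the shell command python3 -m jog 'ROWS' [FORCE]. ROWS is JSON, a list of rows, each a list of 7 numbers: the closure, from 0 (fully open) to 1 (shut), then the shift along the tool's x, y, z in mm, then the turn, a rotation vector about the tool's x, y, z in rad. In form: [[gripper, tx, ty, tz, ax, ay, az], ...]. A call has 1 to 12 rows; each row is the pose to reach, as a shift and turn from the pose commanded when the call began, along the tool's axes at that moment; what a row does not reach only later rows make up. A row lasts 1/10 s, in which the tool goes at most 50 mm and 8.59 degrees, less where a joint would pass 70% of its speed; a pose out of reach is approached as far as the arm can. A call with a gripper value outside its range is refused whole. The fingers move at their own pace and stop on an object; FORCE is the grip in N (left out, the last holds). Time passes only in rows, so rows that repeat a pose let the fingers close. It gives the time, the measured TCP pose, the force, the opening and the grip force at its end, in the units of the state.
- get_state(): the state, without advancing time (a new reading comes with each control period).
- imaging.read_camera(name): name is "scene" or "side" or "wrist"; returns a dict with "image" (480x640x3 uint8, blue, green, red), "fx", "fy", "cx", "cy" (pixels), "R" (3x3) and "t" (3): a world point X has camera coordinates R X + t; the wrist camera has in their place "tool_from_camera" (4x4, takes a point from camera to tool coordinates, whose origin is the TCP and whose axes are the flange's). Camera axes: x right, y down, z forward; pixel columns grow to the right and rows downward; lengths in m; the calibration is good to about 2 mm. The wrist camera is an equidistant fisheye: a pixel r from the principal point sees the ray r / f radians off the axis. A picture is of the moment at which its call begins: read the wrist's pose just before it. There is no depth.
- workorder.sign_off(): hands the job in; it is judged then, once.
The state is a dict: "time": time; "qpos": joint angles; "dq": joint speeds; "joint_efforts": joint torques, N m; "eef_pos": TCP position; "tcp_rot": TCP orientation; "contact_force": force on the tool from outside, world axes, zero at the start; "wrist_torque": the same for the moment, N m; "opening": opening from 0.0 (shut) to 1.0 (fully open); "finger_force": force on a finger pad.
Only numpy, scipy, OpenCV 4.12 (cv2) and the standard library are available. Lean on these libraries where they do the work, as an engineer would, in place of code of your own. Each camera call takes 0.05 s, during which the arm holds its last target. There are 200 camera calls.

### The job

Push the tall gift carton that stands on end on the grey laminated board high on its banded lid side, so that it topples onto its back and lies lid up; never pick it up, the lid is only laid on. Then slide it sideways until its long side is flush against the side rail and press it there with a steady push of about 8 N for a second; then slide it along the rail until its leading end meets the end stop's bar, wherever that is clamped, and press it home there in the same way, so that it is left lying square in the corner. Never push the carton with more than 20 N, it dents, and leave the small box, tape, bottle and bead tray where they are.

Things in the scene. Friction and masses are not known exactly. Their poses are not given: they have to be found in the camera images.
- carton: Black gift carton 50 x 90 x 150 mm, 0.17 to 0.34 kg, standing on one 50 x 90 end on the board. A 34 mm paper band with a round seal runs lengthwise over the lid, one 90 x 150 face. Origin: centre of the end it first stands on. Axes: -x out of the lid (along the board's -x at first, +-0.2 rad), y along the 90, z along the 150 mm, up at first. Slides at 0.5 to 2 N; falls once leaning over 0.32 rad.
- carton_mid (a point): The carton's centre, 75 mm along its z from the origin; axes as the carton's. When it lies lid up this is 37 mm over the table and the lid face 62 mm.
- square: Packing square: fixed grey board 370 x 340 x 12 mm with two wooden fences making a corner. Origin: on the table, mid-width, 170 mm from the near edge. Axes: x towards the end stop (away from the robot, +-0.2 rad), y towards the side rail (robot's left), z up. With the carton home, carton_mid is at y 85, z 37 mm here, x 75 mm short of the bar's face, and the carton's z lies along the board's x.
- end_stop: End stop across the board's far end: a wooden bar 16 mm thick, 240 mm long, 30 mm high over the board, clamped by two wing screws in slots. Its near face may be anywhere from x = 110 to 170 mm of the board; that setting is not measured and must be seen or felt. The origin given here is only the fixed end of the slots, on the board's top at its x = 170, y = 0; axes as the board's.
- side_rail: Side rail: fixed wooden bar along the board's +y side, 16 mm thick, 260 mm long (board x -90 to 170 mm), 30 mm high over the board. Origin: middle of the lower edge of the face that the carton meets, which is the plane y = 130 mm of the board; axes as the board's.
- small_box: Bystander: small black gift box 60 x 60 x 80 mm standing on the table beyond the rail side. Origin: centre of its underside, z up.
- tape: Bystander: white tape roll lying flat, 100 mm across, 24 mm high. Origin: centre of its underside, z up.
- drink: Bystander: amber bottle with a black cap, 68 mm across, 170 mm high. Origin: centre of its underside, z up.
- bead_tray: Bystander: clear open tray of beads 120 x 100 x 35 mm. Origin: centre of its underside, z up.
There are look-alikes about, which are no part of the job. Leave any blue or green look-alike of the carton alone.

How it is judged:
On the way, in this order (a step that is already met when the one before it is completed fails the run):
1. the carton has been tipped onto its back and lies lid up on the board (angle between carton_mid's own x axis and vertical above 3.04 rad and height (world z) of carton_mid below 0.042 m), for 0.2 s.
2. lid up, its long side is flush on the side rail and pressed there with 4 N or more for 0.3 s (angle between carton_mid's own x axis and vertical above 3.04 rad and y of carton_mid in the frame of square above 0.0825 m and angle between the z axis of carton_mid and the x axis of square, either way round below 0.035 rad and contact force between carton and side_rail above 4 N), for 0.3 s.
3. still flush on the side rail, its end is pressed against the end stop's bar with 4 N or more for 0.3 s (angle between carton_mid's own x axis and vertical above 3.04 rad and y of carton_mid in the frame of square above 0.0825 m and angle between the z axis of carton_mid and the x axis of square, either way round below 0.035 rad and x of carton_mid in the frame of square above 0.0325 m and contact force between carton and end_stop above 4 N), for 0.3 s.
At the end, for the whole second after the job is handed in: the carton lies at rest lid up on the board where it was pressed home: its long side within 2.5 mm of the side rail, its length within 2 degrees of the board's x, its end up at the end stop (its centre beyond board x 32 mm) (all of step 1 and x of carton_mid in the frame of square above 0.0325 m and y of carton_mid in the frame of square above 0.0825 m and angle between the z axis of carton_mid and the x axis of square, either way round below 0.035 rad and linear speed of carton below 0.01 m/s and angular speed of carton below 0.05 rad/s); the robot touches nothing.
It fails at once if the carton is pushed with more than 20 N (contact force between any of the fingers, the arm and carton above 20 N).
It fails at once if the carton is picked up (its centre more than 105 mm over the table; tipping raises it to 91 mm) (height (world z) of carton_mid above 0.105 m).
It fails at once if the small box, tape, bottle or bead tray is moved more than 15 mm (distance of any of small_box, tape, drink, bead_tray from where it was at the start of the episode above 0.015 m).
It also fails if it takes over 72 s, if anything falls off the work surface, if the arm or the gripper's body presses on something with over 40 N, if the wrist force passes 120 N, or if a joint passes its speed limit or range.

## Working session

There is one attempt and no reset: what is moved stays moved. The work goes in short steps, Python scripts to look and compute and a shell command to move; the robot and the scene stay as the last step left them, time stands still between calls to the robot, and variables do not carry over. Pictures are saved under pics/ and viewed, at most 10 in all, crops included, and the job is handed in when it is done.

```bash
mkdir -p pics
cat > h.py <<'E'
import numpy as np, cv2
from plant import get_state, imaging, workorder, ctrl
from scipy.spatial.transform import Rotation as Ro
def cam(n,save=None):
    c=imaging.read_camera(n)
    if save: cv2.imwrite('pics/'+save,c['image'])
    return c
def ray(c,u,v):
    R=np.array(c['R']);t=np.array(c['t'])
    d=R.T@np.array([(u-c['cx'])/c['fx'],(v-c['cy'])/c['fy'],1]); o=-R.T@t
    return o,d
def onz(c,u,v,z):
    o,d=ray(c,u,v); return o+d*(z-o[2])/d[2]
def proj(c,X):
    p=np.array(c['R'])@np.array(X)+np.array(c['t']); return p[0]/p[2]*c['fx']+c['cx'],p[1]/p[2]*c['fy']+c['cy']
E
python3 - <<'E'
from h import *
for n in('scene','side'):
    c=cam(n,n+'0.png'); np.savez(n+'0.npz',**{k:c[k] for k in c}); R=np.array(c['R']); print(n,-R.T@np.array(c['t']),R[2],c['fx'])
s=get_state(); print({k:s[k] for k in s}, ctrl.tip_reach)
E
```

```text
scene [ 1.32096991 -0.2758496   0.82748563] [-0.69972793  0.26142956 -0.66485743] 506.13521075937695
side [0.45814997 0.55765193 0.70570525] [ 0.07918938 -0.65828099 -0.74859547] 447.7640884600467
{'time': 0.1, 'qpos': array([-1.26398384e+00,  2.87087759e-01,  1.57805377e+00, -1.75810245e-06,
        1.27857590e+00, -1.49991495e-01]), 'dq': array([-0.00084689,  0.00024632, -0.00441169,  0.00047051,  0.0001346 ,
        0.00057188]), 'joint_efforts': array([ 5.01962986e-04, -4.07298803e+01, -2.93698400e+01, -1.77957477e-04,
        3.40641483e-03, -4.64250888e-06]), 'eef_pos': array([ 0.29758829, -0.60522723,  0.24406579]), 'tcp_rot': array([ 9.74028855e-01,  2.26421425e-01, -8.40558391e-05, -1.05905624e-03]), 'contact_force': array([ 0.52526136,  1.11409018, -0.59112534]), 'wrist_torque': array([ 0.0129902 , -0.02665334, -0.00774054]), 'finger_force': 0.0, 'opening': 0.9983784265012127} 0.014
```

View pics/scene0.png

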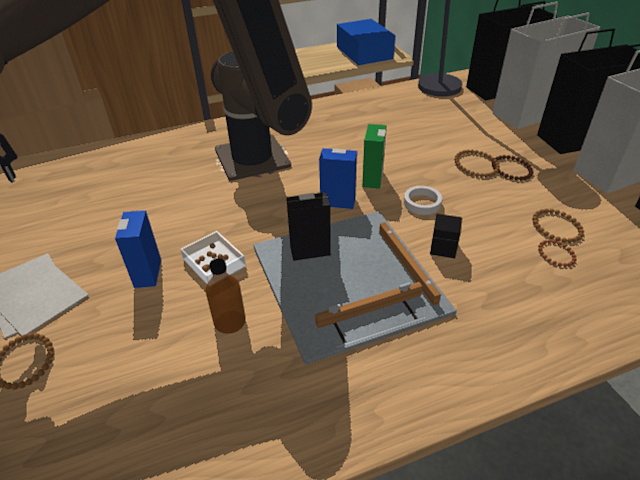

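View pics/side0.png

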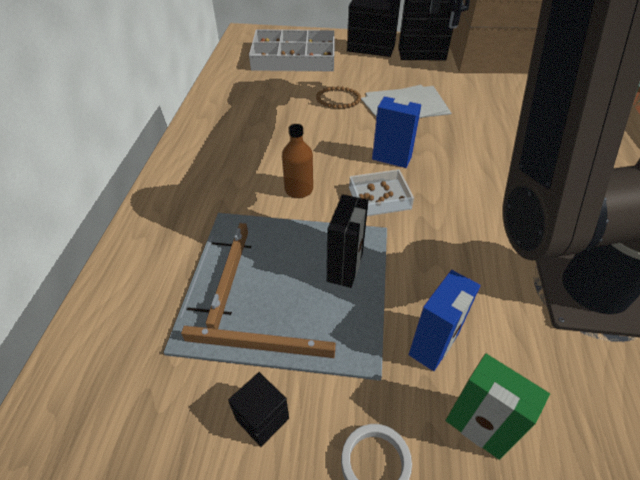

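The scene view shows the board with corners near (255,243), (376,213), (456,313) and (308,362). The black carton is at about (309,227) and the bar face runs from about (318,320) to (420,288). In the side view the board corners are (220,215), (387,228), (380,376) and (167,355), and the carton's top is near (352,207). Blue and green decoys stand on the near-left side.

Run:
```python
from h import *
S={n:np.load(n+'0.npz') for n in('scene','side')}
P={'scene':[(255,243),(376,213),(456,313),(308,362)],'side':[(387,228),(380,376),(167,355),(220,215)]}
for n in P:
    c=S[n]; Q=np.array([onz(c,u,v,.012) for u,v in P[n]]); print(n,Q[:,:2].round(3).tolist(),'edges',[round(np.linalg.norm(Q[i]-Q[i-1]),3) for i in range(4)])
for n,(a,b) in {'scene':((258,180),(345,275)),'side':((315,185),(385,295))}.items():
    im=S[n]['image'][a[1]:b[1],a[0]:b[0]]; m=(im.max(2)<45).astype(np.uint8)
    k,l,st,_=cv2.connectedComponentsWithStats(m); i=1+st[1:,4].argmax()
    h=max(cv2.findContours((l==i).astype(np.uint8),0,2)[0],key=cv2.contourArea)
    p=cv2.approxPolyDP(cv2.convexHull(h),3,True)[:,0]+a; print(n,p.tolist())
a=cv2.resize(S['scene']['image'][170:350,240:470],None,fx=2.4,fy=2.4,interpolation=2)
b=cv2.resize(S['side']['image'][180:400,150:400],None,fx=2.0,fy=2.0,interpolation=2)
H=np.zeros((600,800,3),np.uint8)
a=cv2.resize(S['scene']['image'][175:345,245:415],(400,400),interpolation=2); b=cv2.resize(S['side']['image'][180:380,200:400],(400,400),interpolation=2)
H[:400,:400]=a;H[:400,400:]=b;cv2.imwrite('pics/c1.png',H[:400])
```

```text
scene [[0.398, -0.1], [0.407, 0.223], [0.774, 0.227], [0.771, -0.102]] edges [np.float64(0.373), np.float64(0.323), np.float64(0.368), np.float64(0.329)]
side [[0.396, -0.106], [0.4, 0.228], [0.758, 0.234], [0.759, -0.101]] edges [np.float64(0.363), np.float64(0.334), np.float64(0.358), np.float64(0.335)]
scene [[322, 193], [329, 205], [330, 254], [294, 260], [287, 198]]
side [[342, 195], [367, 200], [350, 287], [326, 280], [328, 228]]
```

View pics/c1.png

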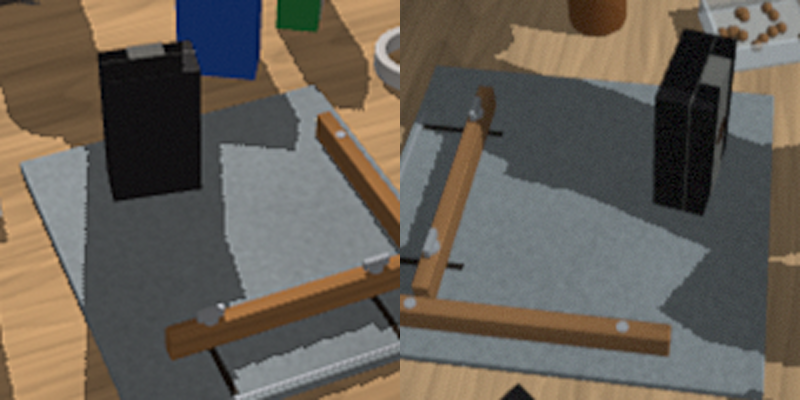

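Run:
```python
from h import *
S={n:np.load(n+'0.npz') for n in('scene','side')}
g=lambda n,L,z:print(n,z,[onz(S[n],u,v,z)[:2].round(3).tolist() for u,v in L])
sc=lambda L:[(245+x*.425,175+y*.425) for x,y in L]
si=lambda L:[(200+(x-400)*.5,180+y*.5) for x,y in L]
g('scene',sc([(113,199),(201,188)]),.012)
g('side',si([(655,205),(703,213)]),.012)
g('scene',sc([(101,57),(195,47+24)]),.162)
g('side',si([(660,91),(683,30),(736,38),(713,98)]),.162)
print('bar top edge near')
g('scene',sc([(167,328),(370,260)]),.042); g('side',si([(415,292),(483,90)]),.042); g('side',si([(431,293),(494,100)]),.012)
g('side',si([(668,355),(405,323)]),.012);g('side',si([(670,327),(415,298)]),.042)
g('scene',[(320,195-25),(324,207),(355,209)],.0)
print(proj(S['side'],[.48,0,.162]))
# blue box base in side
g('side',[(412,358),(434,366),(455,315)],0)
```

```text
scene 0.012 [[0.49, -0.034], [0.509, 0.053]]
side 0.012 [[0.506, 0.051], [0.46, 0.055]]
scene 0.162 [[0.456, -0.025], [0.51, 0.047]]
side 0.162 [[0.504, 0.043], [0.492, -0.034], [0.445, -0.029], [0.46, 0.046]]
bar top edge near
scene 0.042 [[0.69, -0.053], [0.686, 0.145]]
side 0.042 [[0.696, 0.188], [0.694, -0.05]]
side 0.012 [[0.692, 0.171], [0.69, -0.065]]
side 0.012 [[0.478, 0.205], [0.706, 0.202]]
side 0.042 [[0.478, 0.195], [0.694, 0.194]]
scene 0.0 [[0.146, 0.169], [0.316, 0.113], [0.356, 0.186]]
(np.float64(346.6671724395938), np.float64(208.73247522457004))
side 0 [[0.346, 0.184], [0.309, 0.194], [0.266, 0.088]]
```

```bash
cat >> h.py <<'E'
def go(x,y,z,yaw):
    s=get_state(); R=Ro.from_quat(s['tcp_rot'])
    T=Ro.from_matrix(np.array([[np.cos(yaw),np.sin(yaw),0],[np.sin(yaw),-np.cos(yaw),0],[0,0,-1]]))
    d=R.inv().apply(np.array([x,y,z])-s['eef_pos'])*1000
    print('shift',d.round(1),'turn',(R.inv()*T).as_rotvec().round(3),'at',s['eef_pos'].round(4),'F',s['contact_force'].round(2),'t',round(s['time'],2),'q',s['qpos'].round(2))
E
python3 -c "
from h import *
go(.422,.018,.235,-.18)"
```

```text
shift [ 386.5 -504.4   10.2] turn [-0.002  0.     0.637] at [ 0.2976 -0.6052  0.2441] F [ 0.53  1.11 -0.59] t 0.1 q [-1.26  0.29  1.58 -0.    1.28 -0.15]
```

```bash
python3 -m jog '[[1,33,-33,0,0,0,0.08],[1,67,-66,0,0,0,0.16],[1,100,-99,0,0,0,0.24],[1,133,-132,0,0,0,0.32],[1,166,-165,0,0,0,0.4],[1,200,-199,0,0,0,0.48],[1,233,-232,0,0,0,0.56],[1,266,-265,0,0,0,0.637],[1,266,-265,0,0,0,0.637]]'; python3 -c "
from h import *
go(.422,.018,.235,-.18)"
```

```text
time: 1.0
eef_pos: [0.4204, -0.246, 0.2447]
tcp_rot: [0.996, -0.087, -0.0, -0.001]
contact_force: [-0.4, -1.0, -0.3]
opening: -0.002
finger_force: 0.0
shift [ -44.4 -260.2   10.3] turn [-0.002  0.001  0.005] at [ 0.4204 -0.246   0.2447] F [-0.37 -0.97 -0.32] t 1.0 q [-0.74 -0.14  2.03  0.    1.25  1.01]
```

```bash
python3 -m jog '[[1,-5,-40,0,0,0,0],[1,-10,-80,0,0,0,0],[1,-16,-120,0,0,0,0],[1,-24,-160,0,0,0,0],[1,-32,-200,0,0,0,0],[1,-40,-240,0,0,0,0],[1,-44,-260,0,0,0,0],[1,-44,-260,0,0,0,0],[1,-44,-260,0,0,0,0]]'
python3 - <<'E'
from h import *
go(.422,.018,.149,-.18)
c=cam('side'); v=c['image'][100:340,260:480]; w=cam('wrist'); 
H=np.hstack([cv2.resize(v,(400,436),interpolation=2),cv2.resize(w['image'],(400,300))[:].copy() if 0 else np.vstack([cv2.resize(w['image'],(400,300)),np.zeros((136,400,3),np.uint8)])])
cv2.imwrite('pics/d1.png',H)
E
```

```text
time: 1.9
eef_pos: [0.423, 0.0125, 0.2451]
tcp_rot: [0.996, -0.09, -0.0, 0.0]
contact_force: [0.0, -1.7, 0.5]
opening: -0.001
finger_force: 0.0
shift [-1.9 -5.3 96.1] turn [0.001 0.    0.001] at [0.423  0.0125 0.2451] F [ 0.05 -1.74  0.53] t 1.9 q [-0.21 -0.3   2.16 -0.    1.28  1.54]
```

View pics/d1.png

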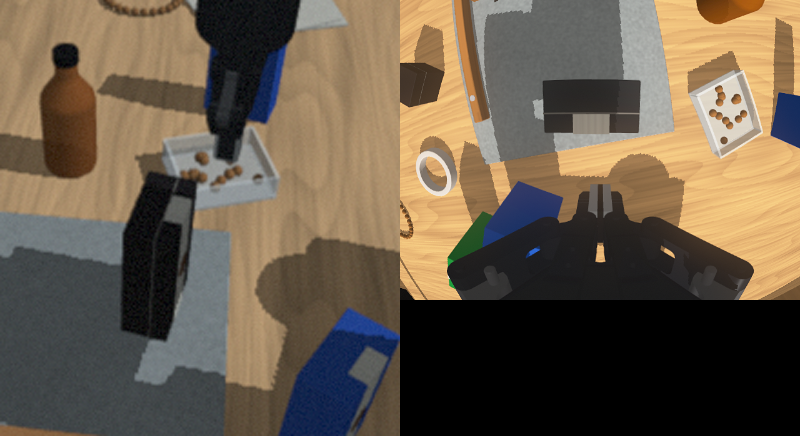

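The wrist view shows the fingers centred on the band, just behind the lid face, with the carton edges square to the tool. I'll descend now.

```bash
python3 -m jog '[[1,-2,-3,20,0,0,0],[1,-2,-3,45,0,0,0],[1,-2,-3,70,0,0,0],[1,-2,-3,85,0,0,0],[1,-2,-3,92,0,0,0],[1,-2,-3,92,0,0,0]]' && python3 -m jog '[[1,4,0,0,0,0,0],[1,8,0,0,0,0,0],[1,12,0,0,0,0,0],[1,16,0,0,0,0,0],[1,20,0,0,0,0,0],[1,24,0,0,0,0,0],[1,28,0,0,0,0,0],[1,28,0,0,0,0,0]]'
```

```text
time: 2.6
eef_pos: [0.421, 0.0156, 0.1524]
tcp_rot: [0.996, -0.091, -0.001, -0.0]
contact_force: [-0.1, -1.0, 0.5]
opening: -0.002
finger_force: 0.0
time: 3.4
eef_pos: [0.4494, 0.0113, 0.1533]
tcp_rot: [0.996, -0.09, 0.0, -0.0]
contact_force: [0.0, 0.2, 0.3]
opening: 0.002
finger_force: 0.2
```

```bash
python3 -m jog '[[1,4,0,0,0,0,0],[1,8,0,0,0,0,0],[1,12,0,0,0,0,0],[1,16,0,0,0,0,0],[1,20,0,0,0,0,0],[1,24,0,0,0,0,0],[1,24,0,0,0,0,0]]'
python3 - <<'E'
from h import *
c=cam('side'); v=c['image'][150:340,240:430]; w=cam('wrist'); 
H=np.hstack([cv2.resize(v,(300,300),interpolation=2),cv2.resize(w['image'],(400,300))])
cv2.imwrite('pics/d2.png',H)
E
```

```text
time: 4.1
eef_pos: [0.4732, 0.0069, 0.1534]
tcp_rot: [0.996, -0.09, 0.0, 0.0]
contact_force: [-0.5, 0.5, -0.9]
opening: -0.002
finger_force: 0.0
```

View pics/d2.png

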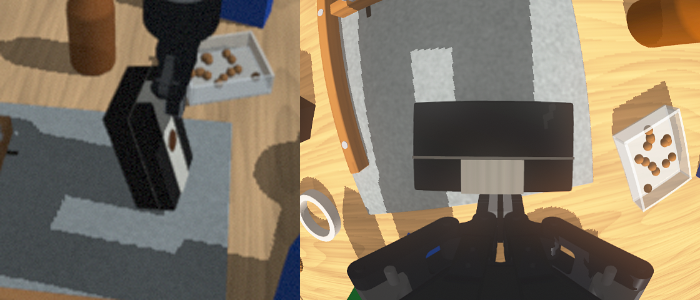

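The carton is leaning back, its base still on the board and the fingers high on the band. I'll keep pushing past the tipping point.

```bash
python3 -m jog '[[1,4,0,0,0,0,0],[1,8,0,0,0,0,0],[1,12,0,0,0,0,0],[1,16,0,0,0,0,0],[1,20,0,0,0,0,0],[1,24,0,0,0,0,0],[1,28,0,0,0,0,0],[1,28,0,0,0,0,0],[1,28,0,0,-0,0,0],[1,28,0,-30,0,0,0],[1,28,0,-60,0,0,0],[1,28,0,-60,0,0,0]]'
python3 - <<'E'
from h import *
c=cam('side'); v=c['image'][150:340,240:430]; w=cam('wrist'); d=cam('scene')
np.savez('side1.npz',**c);np.savez('scene1.npz',**d)
H=np.hstack([cv2.resize(c['image'][180:380,170:400],(400,348),interpolation=2),cv2.resize(d['image'][185:365,240:460],(400,348),interpolation=2)])
cv2.imwrite('pics/d3.png',H)
E
```

```text
time: 5.4
eef_pos: [0.5027, 0.0016, 0.2183]
tcp_rot: [0.996, -0.09, 0.005, 0.001]
contact_force: [-0.0, -0.2, 0.2]
opening: 0.004
finger_force: 0.0
```

View pics/d3.png

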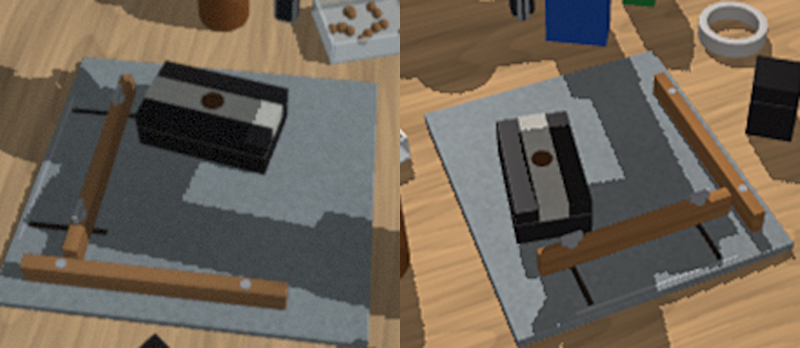

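Lid up. The lid corners are at crop (165,63), (287,90), (267,149), (140,112) in the side view and (97,122), (167,112), (190,212), (117,223) in the scene view.

Run:
```python
from h import *
S={n:np.load(n+'1.npz') for n in('scene','side')}
for n,L,k,o in(('side',[(165,63),(287,90),(267,149),(140,112)],230/400,(170,180)),('scene',[(117,223),(97,122),(167,112),(190,212)],220/400,(240,185))):
    Q=np.array([onz(S[n],o[0]+x*k,o[1]+y*k,.062)[:2] for x,y in L]); print(n,Q.round(3).tolist(),Q.mean(0).round(3)); l=(Q[0]+Q[3]-Q[1]-Q[2])/2;print(np.linalg.norm(l),np.arctan2(l[1],l[0]))
go(.573,-.09,.22,1.39)
```

```text
side [[0.646, -0.061], [0.501, -0.036], [0.514, 0.051], [0.658, 0.016]] [ 0.58  -0.007]
0.147645706932188 -0.20502313444816767
scene [[0.681, -0.074], [0.518, -0.04], [0.534, 0.046], [0.697, 0.006]] [ 0.608 -0.015]
0.1671127823996963 -0.22165822990798145
shift [88.6 77.5 -7.3] turn [-1.00e-03  1.00e-03 -1.57e+00] at [0.4997 0.0022 0.2128] F [ 0.38 -0.41 -1.11] t 5.55 q [-0.2  -0.08  2.03  0.    1.19  1.55]
```

Run:
```python
from h import *
S={n:np.load(n+'1.npz') for n in('scene','side')}
for n,u,v,z in(('scene',229,331,0),('side',298,195,0),('scene',219,263,.17),('side',296,128,.17),('scene',186,268,0),('scene',215,284,0),('scene',246,268,0),('side',353,196,.035),('side',411,192,.035),('side',405,173,.035),('side',348,176,.035)):
    print(n,u,v,onz(S[n],u,v,z)[:2].round(3))
go(.585,-.105,.22,1.58)
go(.585,-.105,.12,1.58)
```

```text
scene 229 331 [ 0.629 -0.224]
side 298 195 [ 0.602 -0.198]
scene 219 263 [ 0.606 -0.213]
side 296 128 [ 0.603 -0.216]
scene 186 268 [ 0.407 -0.273]
scene 215 284 [ 0.485 -0.221]
scene 246 268 [ 0.462 -0.142]
side 353 196 [ 0.475 -0.172]
side 411 192 [ 0.348 -0.2  ]
side 405 173 [ 0.361 -0.264]
side 348 176 [ 0.491 -0.238]
shift [103.1  90.2  -7.3] turn [-1.00e-03  1.00e-03 -1.76e+00] at [0.4997 0.0022 0.2128] F [ 0.38 -0.41 -1.11] t 5.55 q [-0.2  -0.08  2.03  0.    1.19  1.55]
shift [103.2  90.2  92.7] turn [-1.00e-03  1.00e-03 -1.76e+00] at [0.4997 0.0022 0.2128] F [ 0.38 -0.41 -1.11] t 5.55 q [-0.2  -0.08  2.03  0.    1.19  1.55]
```

```bash
python3 -m jog '[[1,9,8,0,0,0,-0.147],[0.8,18,15,0,0,0,-0.294],[0.6,27,23,0,0,0,-0.441],[0.4,36,30,0,0,0,-0.588],[0.2,45,38,0,0,0,-0.735],[0,54,45,0,0,0,-0.882],[0,63,53,0,0,0,-1.029],[0,72,60,0,0,0,-1.176],[0,81,68,0,0,0,-1.323],[0,90,76,0,0,0,-1.47],[0,98,84,0,0,0,-1.617],[0,103,90,0,0,0,-1.76]]'
python3 - <<'E'
from h import *
go(.585,-.105,.042,1.58)
w=cam('wrist'); print(np.array(w['tool_from_camera']).round(3).tolist(), ctrl.tip_reach)
cv2.imwrite('pics/d4.png',w['image'])
E
```

```text
time: 6.75
eef_pos: [0.5847, -0.1052, 0.211]
tcp_rot: [0.702, 0.712, -0.001, -0.002]
contact_force: [-0.4, -0.2, -0.6]
opening: 0.999
finger_force: 0.0
shift [ -0.    0.9 169. ] turn [-0.004 -0.001  0.005] at [ 0.5847 -0.1052  0.211 ] F [-0.42 -0.15 -0.62] t 6.75 q [-0.35  0.14  1.81 -0.    1.19 -0.36]
[[0.001, -0.953, -0.305, 0.078], [1.0, 0.0, 0.001, 0.0], [-0.001, -0.305, 0.953, -0.128], [0.0, 0.0, 0.0, 1.0]] 0.014
```

View pics/d4.png

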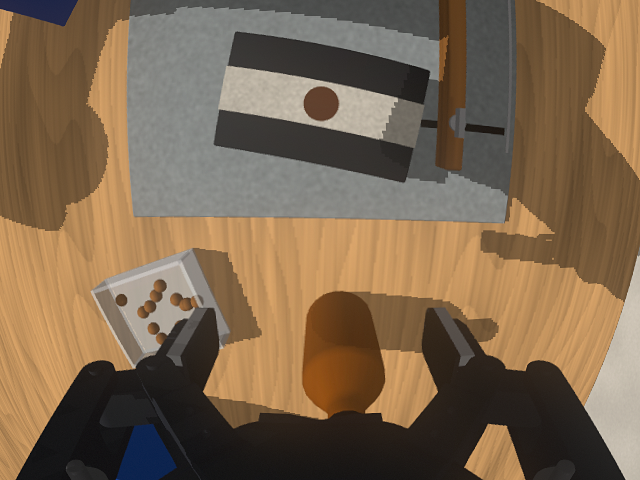

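The wrist view shows the carton lid with corners (236,32), (430,70), (405,182), (215,146), the bottle base front at (340,293), and the bar face at about column 440.

```bash
cat >> h.py <<'E'
def wz(w,s,u,v,z):
    a,b=(u-w['cx'])/w['fx'],(v-w['cy'])/w['fy']; r=np.hypot(a,b); d=np.array([a/r*np.sin(r),b/r*np.sin(r),np.cos(r)])
    T=np.array(w['tool_from_camera']); R=Ro.from_quat(s['tcp_rot'])
    o=s['eef_pos']+R.apply(T[:3,3]); d=R.apply(T[:3,:3]@d); return (o+d*(z-o[2])/d[2]).round(4)
E
python3 - <<'E'
from h import *
s=get_state(); w=cam('wrist')
Q=np.array([wz(w,s,*p,.062) for p in((236,32),(430,70),(405,182),(215,146))]);print(Q[:,:2],Q.mean(0), [np.linalg.norm(Q[i]-Q[i-1]).round(3) for i in range(4)])
print('bottle',wz(w,s,340,293,0),wz(w,s,303,350,.03),wz(w,s,384,350,.03))
print('tray',wz(w,s,231,336,0),wz(w,s,193,250,.035))
print('bar near top',[wz(w,s,*p,.042) for p in((441,20),(437,165))])
print('board near edge -y',[wz(w,s,*p,.012) for p in((135,216),(505,221))])
E
```

```text
[[ 0.5195  0.0459]
 [ 0.6649  0.0199]
 [ 0.6491 -0.0676]
 [ 0.5039 -0.042 ]] [ 0.58435 -0.01095  0.062  ] [np.float64(0.089), np.float64(0.148), np.float64(0.089), np.float64(0.147)]
bottle [ 0.6064 -0.1904  0.    ] [ 0.5703 -0.2403  0.03  ] [ 0.6515 -0.2399  0.03  ]
tray [ 0.49   -0.2463  0.    ] [ 0.4706 -0.1353  0.035 ]
bar near top [array([0.6801, 0.0682, 0.042 ]), array([ 0.6803, -0.0549,  0.042 ])]
board near edge -y [array([ 0.4018, -0.1094,  0.012 ]), array([ 0.7679, -0.1076,  0.012 ])]
```

```bash
python3 -m jog '[[0,0,1,40,0,0,0],[0,0,1,80,0,0,0],[0,0,1,120,0,0,0],[0,0,1,150,0,0,0],[0,0,1,160,0,0,0],[0,0,1,169,0,0,0],[0,0,1,169,0,0,0]]' && python3 -m jog '[[0,5,0,0,0,0,0],[0,10,0,0,0,0,0],[0,15,0,0,0,0,0],[0,20,0,0,0,0,0],[0,25,0,0,0,0,0],[0,30,0,0,0,0,0],[0,35,0,0,0,0,0],[0,40,0,0,0,0,0],[0,45,0,0,0,0,0],[0,50,0,0,0,0,0],[0,55,0,0,0,0,0],[0,60,0,0,0,0,0]]'; python3 -c "
from h import *
go(.584,.075,.042,1.577)"
```

```text
time: 7.55
eef_pos: [0.5862, -0.1048, 0.044]
tcp_rot: [0.704, 0.71, -0.0, -0.0]
contact_force: [0.3, -0.5, -0.1]
opening: 1.0
finger_force: 0.0
time: 8.75
eef_pos: [0.5858, -0.0446, 0.0443]
tcp_rot: [0.704, 0.71, -0.0, 0.0]
contact_force: [-0.8, -1.2, -0.4]
opening: 0.998
finger_force: 0.6
shift [119.6  -0.7   2.3] turn [-0.     0.     0.003] at [ 0.5858 -0.0446  0.0443] F [-0.84 -1.24 -0.43] t 8.75 q [-0.25  0.34  1.91 -0.    0.89 -0.26]
```

```bash
python3 -m jog '[[0,8,0,0,0,0,0],[0,16,0,0,0,0,0],[0,24,0,0,0,0,0],[0,32,0,0,0,0,0],[0,40,0,0,0,0,0],[0,48,0,0,0,0,0],[0,56,0,0,0,0,0],[0,64,0,0,0,0,0],[0,72,0,0,0,0,0],[0,80,0,0,0,0,0],[0,86,0,0,0,0,0],[0,92,0,0,0,0,0]]' && python3 -m jog '[[0,4,0,0,0,0,0],[0,8,0,0,0,0,0],[0,12,0,0,0,0,0],[0,16,0,0,0,0,0],[0,20,0,0,0,0,0],[0,24,0,0,0,0,0],[0,26,0,0,0,0,0],[0,28,0,0,0,0,0],[0,30,0,0,0,0,0]]'
```

```text
time: 9.95
eef_pos: [0.585, 0.0476, 0.0443]
tcp_rot: [0.704, 0.71, -0.0, -0.0]
contact_force: [0.8, -1.0, -0.1]
opening: 1.001
finger_force: 0.7
time: 10.85
eef_pos: [0.5847, 0.0771, 0.0443]
tcp_rot: [0.704, 0.71, -0.0, -0.0]
contact_force: [0.1, -1.0, 0.7]
opening: 0.999
finger_force: 0.7
```

Run:
```python
from h import *
go(.584,.09,.042,1.577)
w=cam('wrist'); cv2.imwrite('pics/d5.png',w['image'])
```

```text
shift [12.9 -0.6  2.3] turn [-0.     0.     0.003] at [0.5847 0.0771 0.0443] F [ 0.06 -0.99  0.65] t 10.85 q [-0.04  0.35  1.91 -0.    0.89 -0.05]
```

View pics/d5.png

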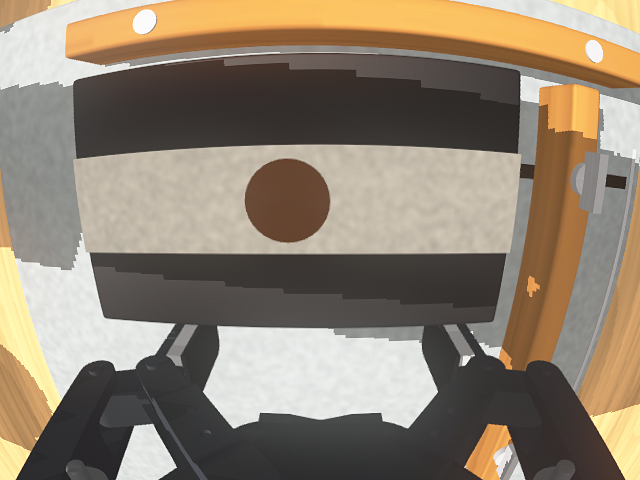

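The carton is now square to the tool, both fingers are on its long side, and a gap remains to the rail (the orange bar at the top). I'll creep in.

```bash
python3 -m jog '[[0,2,0,0,0,0,0],[0,4,0,0,0,0,0],[0,6,0,0,0,0,0],[0,8,0,0,0,0,0],[0,9,0,0,0,0,0],[0,10,0,0,0,0,0],[0,11,0,0,0,0,0],[0,11,0,0,0,0,0]]'
```

```text
time: 11.7
eef_pos: [0.5846, 0.0883, 0.0443]
tcp_rot: [0.704, 0.71, 0.0, -0.0]
contact_force: [-0.2, 0.2, -0.4]
opening: 0.999
finger_force: 0.3
```

```bash
python3 -m jog '[[0,0.5,0,0,0,0,0],[0,1,0,0,0,0,0],[0,1.5,0,0,0,0,0],[0,2,0,0,0,0,0],[0,2,0,0,0,0,0]]'
```

```text
time: 12.2
eef_pos: [0.5846, 0.0893, 0.0443]
tcp_rot: [0.704, 0.71, -0.001, 0.0]
contact_force: [-0.4, -5.2, 1.6]
opening: 1.002
finger_force: 2.5
```

```bash
python3 -m jog '[[0,0.3,0,0,0,0,0],[0,0.6,0,0,0,0,0],[0,0.6,0,0,0,0,0]]'
```

```text
time: 12.5
eef_pos: [0.5845, 0.0894, 0.0443]
tcp_rot: [0.704, 0.71, -0.001, 0.0]
contact_force: [-1.2, -7.1, 1.8]
opening: 0.998
finger_force: 3.5
```

```bash
python3 -m jog '[[0,0.3,0,0,0,0,0],[0,0.3,0,0,0,0,0],[0,0.3,0,0,0,0,0],[0,0.3,0,0,0,0,0],[0,0.3,0,0,0,0,0],[0,0.3,0,0,0,0,0],[0,0.3,0,0,0,0,0],[0,0.3,0,0,0,0,0],[0,0.3,0,0,0,0,0],[0,0.3,0,0,0,0,0]]'
python3 - <<'E'
from h import *
s=get_state(); w=cam('wrist'); cv2.imwrite('pics/d6.png',w['image']); go(.5845,.06,.044,1.577)
E
```

```text
time: 13.5
eef_pos: [0.5845, 0.0894, 0.0444]
tcp_rot: [0.704, 0.71, -0.001, 0.001]
contact_force: [-1.2, -8.3, 1.0]
opening: 1.001
finger_force: 3.9
shift [-29.4  -0.2   0.4] turn [-0.001  0.002  0.002] at [0.5845 0.0894 0.0444] F [-0.65 -8.11  1.26] t 13.55 q [-0.02  0.35  1.9  -0.    0.89 -0.03]
```

View pics/d6.png

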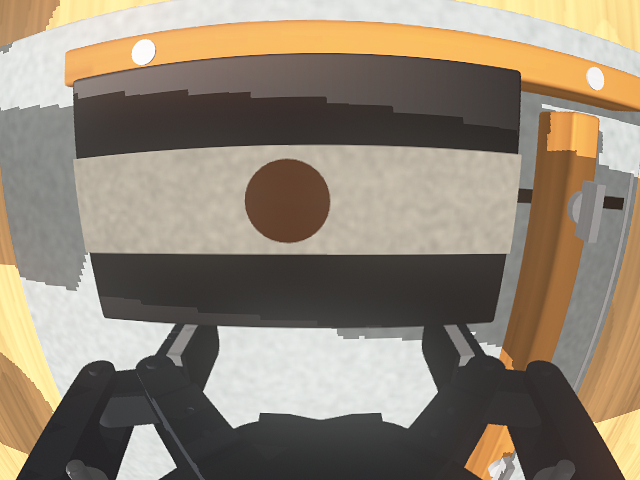

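```bash
python3 - <<'E'
from h import *
s=get_state(); w=cam('wrist')
Q=np.array([wz(w,s,*p,.062) for p in((75,82),(520,70),(495,320),(105,317))]);print(Q[:,:2],Q.mean(0))
print('bar',[wz(w,s,*p,.042) for p in((540,90),(537,200),(520,280))],'rail',[wz(w,s,*p,.042) for p in((68,85),(560,97))])
E
python3 -m jog '[[0,-10,0,0,0,0,0],[0,-25,0,0,0,0,0],[0,-30,0,-20,0,0,0],[0,-30,0,-60,0,0,0],[0,-30,0,-100,0,0,0],[0,-30,0,-120,0,0,0]]'; python3 -c "
from h import *
go(.466,.146,.16,.007)"
```

```text
[[0.5008 0.1879]
 [0.6478 0.1902]
 [0.6494 0.1019]
 [0.5012 0.1004]] [0.5748 0.1451 0.062 ]
bar [array([0.6689, 0.1879, 0.042 ]), array([0.6716, 0.1438, 0.042 ]), array([0.6697, 0.109 , 0.042 ])] rail [array([0.4819, 0.191 , 0.042 ]), array([0.6791, 0.1867, 0.042 ])]
time: 14.2
eef_pos: [0.5868, 0.0603, 0.1686]
tcp_rot: [0.704, 0.71, 0.002, 0.002]
contact_force: [0.3, 0.2, -0.2]
opening: 0.999
finger_force: 0.0
shift [  86.7 -120.1    7.9] turn [ 0.005 -0.005  1.572] at [0.5868 0.0603 0.1686] F [ 0.31  0.16 -0.15] t 14.2 q [-0.07  0.17  1.86  0.    1.1  -0.08]
```

```bash
python3 -m jog '[[0,8,-11,0,0,0,0.143],[0.2,16,-22,0,0,0,0.286],[0.4,24,-33,0,0,0,0.429],[0.5,32,-44,0,0,0,0.572],[0.5,40,-55,0,0,0,0.715],[0.5,48,-66,0,0,0,0.858],[0.5,56,-77,0,0,0,1.0],[0.5,64,-88,0,0,0,1.143],[0.5,72,-99,0,0,0,1.286],[0.5,80,-110,0,0,0,1.429],[0.5,87,-120,0,0.0,0,1.57],[0.5,87,-120,0,0,0,1.57]]'
python3 - <<'E'
from h import *
go(.466,.146,.042,.008)
w=cam('wrist'); cv2.imwrite('pics/d7.png',w['image'])
E
```

```text
time: 15.4
eef_pos: [0.4631, 0.1472, 0.164]
tcp_rot: [1.0, 0.006, -0.0, -0.0]
contact_force: [0.5, 0.5, 0.0]
opening: 0.505
finger_force: 0.0
shift [  3.    1.3 122. ] turn [-0.001  0.001  0.003] at [0.4631 0.1472 0.164 ] F [0.51 0.51 0.05] t 15.4 q [ 0.1  -0.05  2.1   0.    1.09  1.66]
```

View pics/d7.png

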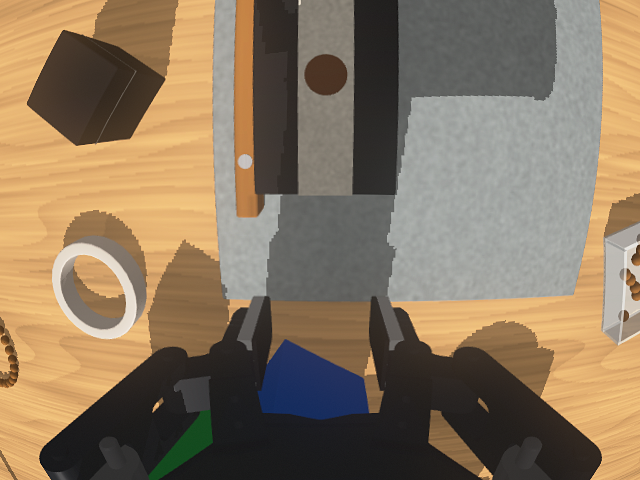

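The wrist view shows the carton's near end at row 195 flush on the rail, the fingers straddling its end width, and the blue decoy behind the gripper with its top corner at (286,340). I'll check clearance to the decoy first.

Run:
```python
from h import *
s=get_state(); w=cam('wrist')
print('blue',[wz(w,s,286,340,z) for z in(0.05,.1,.15)]); S=np.load('side0.npz'); print([onz(S,*p,.15) for p in((455,273),(478,288),(420,316))])
print('end',[wz(w,s,*p,.062) for p in((255,193),(396,194))])
```

```text
blue [array([0.3849, 0.1717, 0.05  ]), array([0.4173, 0.1666, 0.1   ]), array([0.4496, 0.1616, 0.15  ])]
[array([0.30110862, 0.11005903, 0.15      ]), array([0.26868739, 0.13493965, 0.15      ]), array([0.35734104, 0.19541052, 0.15      ])]
end [array([0.5004, 0.1883, 0.062 ]), array([0.5012, 0.0986, 0.062 ])]
```

```bash
python3 -m jog '[[0.5,2,1,40,0,0,0],[0.5,2,1,80,0,0,0],[0.5,2,1,105,0,0,0],[0.5,2,1,120,0,0,0],[0.5,2,1,120,0,0,0]]' && python3 -m jog '[[0.5,4,0,0,0,0,0],[0.5,8,0,0,0,0,0],[0.5,12,0,0,0,0,0],[0.5,16,0,0,0,0,0],[0.5,20,0,0,0,0,0],[0.5,24,0,0,0,0,0],[0.5,27,0,0,0,0,0],[0.5,30,0,0,0,0,0],[0.5,30,0,0,0,0,0]]'; python3 -c "
from h import *
go(.5,.146,.042,.008)"
```

```text
time: 16.0
eef_pos: [0.4646, 0.1451, 0.0418]
tcp_rot: [1.0, 0.006, -0.003, 0.0]
contact_force: [-1.1, 0.6, -0.2]
opening: 0.501
finger_force: 0.0
time: 16.9
eef_pos: [0.4965, 0.1462, 0.0443]
tcp_rot: [1.0, 0.005, 0.0, -0.0]
contact_force: [0.2, 0.2, -0.5]
opening: 0.502
finger_force: 0.0
shift [3.5 0.2 2.3] turn [-0.    -0.001  0.002] at [0.4965 0.1462 0.0443] F [ 0.21  0.22 -0.48] t 16.9 q [0.09 0.21 2.08 0.   0.85 1.65]
```

```bash
python3 -m jog '[[0.5,2,0,0,0,0,0],[0.5,4,0,0,0,0,0],[0.5,6,0,0,0,0,0],[0.5,8,0,0,0,0,0],[0.5,10,0,0,0,0,0],[0.5,12,0,0,0,0,0]]'
python3 - <<'E'
from h import *
go(.5,.146,.042,.008); s=get_state()
w=cam('wrist'); cv2.imwrite('pics/d8.png',w['image'])
E
```

```text
time: 17.5
eef_pos: [0.5082, 0.1463, 0.0442]
tcp_rot: [1.0, 0.005, -0.0, 0.0]
contact_force: [-1.5, -0.2, -0.0]
opening: 0.5
finger_force: 0.5
shift [-8.2  0.2  2.2] turn [0.    0.    0.002] at [0.5082 0.1463 0.0442] F [-1.45 -0.16 -0.03] t 17.5 q [ 0.09  0.23  2.06 -0.    0.85  1.65]
```

View pics/d8.png

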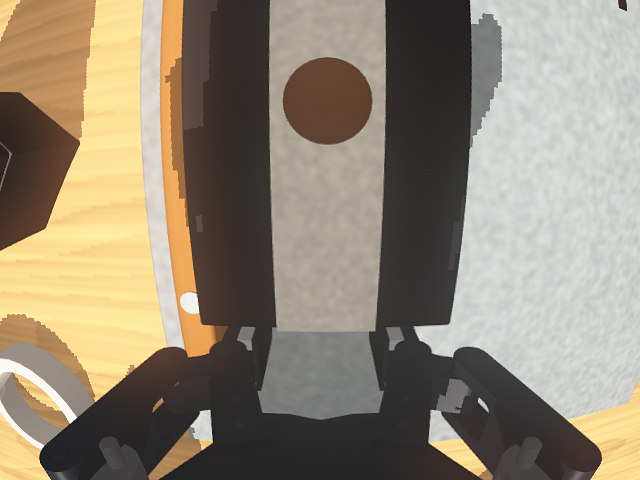

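I've now viewed 11 pictures, one over the limit of 10, so I'll work from numbers only from here. Both fingers are on the end face at 1.5 N, so I'll creep on.

```bash
python3 -m jog '[[0.5,1,0,0,0,0,0],[0.5,2,0,0,0,0,0],[0.5,3,0,0,0,0,0],[0.5,4,0,0,0,0,0]]'; python3 -m jog '[[0.5,1,0,0,0,0,0],[0.5,2,0,0,0,0,0],[0.5,2,0,0,0,0,0]]'
```

```text
time: 17.95
eef_pos: [0.5122, 0.1463, 0.0444]
tcp_rot: [1.0, 0.005, -0.0, 0.0]
contact_force: [-1.8, 0.8, 0.1]
opening: 0.499
finger_force: 0.7
time: 18.25
eef_pos: [0.5144, 0.1463, 0.0444]
tcp_rot: [1.0, 0.005, 0.0, -0.0]
contact_force: [-0.0, -1.3, 0.6]
opening: 0.498
finger_force: 0.4
```

```bash
python3 -m jog '[[0.5,1,0,0,0,0,0],[0.5,2,0,0,0,0,0],[0.5,3,0,0,0,0,0],[0.5,3,0,0,0,0,0]]'; python3 -m jog '[[0.5,1,0,0,0,0,0],[0.5,2,0,0,0,0,0],[0.5,2,0,0,0,0,0]]';  python3 -c "
from h import *
go(.52,.146,.044,.008)"
```

```text
time: 18.65
eef_pos: [0.5174, 0.1464, 0.0444]
tcp_rot: [1.0, 0.005, 0.0, -0.0]
contact_force: [-0.8, -0.2, 0.2]
opening: 0.5
finger_force: 0.4
time: 18.95
eef_pos: [0.5193, 0.1464, 0.0443]
tcp_rot: [1.0, 0.005, 0.0, -0.0]
contact_force: [-1.2, -0.9, 0.6]
opening: 0.499
finger_force: 0.4
shift [0.7 0.4 0.3] turn [-0.    -0.     0.002] at [0.5193 0.1464 0.0443] F [-1.18 -0.86  0.56] t 18.95 q [0.09 0.25 2.03 0.   0.86 1.65]
```

```bash
python3 -m jog '[[0.5,1,0,0,0,0,0],[0.5,2,0,0,0,0,0],[0.5,2,0,0,0,0,0]]'; python3 -m jog '[[0.5,1,0,0,0,0,0],[0.5,2,0,0,0,0,0],[0.5,2,0,0,0,0,0]]'
```

```text
time: 19.25
eef_pos: [0.5213, 0.1464, 0.0443]
tcp_rot: [1.0, 0.005, 0.0, -0.0]
contact_force: [-1.2, -0.9, -0.5]
opening: 0.498
finger_force: 0.3
time: 19.55
eef_pos: [0.5233, 0.1464, 0.0443]
tcp_rot: [1.0, 0.005, 0.0, -0.0]
contact_force: [-1.8, -1.2, 0.0]
opening: 0.495
finger_force: 0.3
```

```bash
python3 -m jog '[[0.5,1,0,0,0,0,0],[0.5,2,0,0,0,0,0],[0.5,2,0,0,0,0,0]]'; python3 -m jog '[[0.5,1,0,0,0,0,0],[0.5,1.5,0,0,0,0,0],[0.5,1.5,0,0,0,0,0]]'
python3 - <<'E'
from h import *
go(.52,.146,.044,.008); s=get_state()
w=cam('wrist'); im=w['image']; c=cam('side')
np.savez('side2.npz',**c)
# lid end edge and band edges by colour profile (row 250)
g=im[250].max(1); d=np.where(g<75)[0]; print('dark cols row250',d[np.r_[True,np.diff(d)>3]],d[np.r_[np.diff(d)>3,True]])
g=im[100].max(1); d=np.where(g<75)[0]; print('row100',d[np.r_[True,np.diff(d)>3]],d[np.r_[np.diff(d)>3,True]])
E
```

```text
time: 19.85
eef_pos: [0.5254, 0.1464, 0.0444]
tcp_rot: [1.0, 0.005, 0.0, -0.0]
contact_force: [-1.7, 0.0, -0.2]
opening: 0.5
finger_force: 0.3
time: 20.15
eef_pos: [0.5256, 0.1464, 0.0442]
tcp_rot: [1.0, 0.005, -0.002, 0.0]
contact_force: [-5.2, 0.1, 3.0]
opening: 0.498
finger_force: 2.5
shift [-5.6  0.4  0.2] turn [0.    0.003 0.002] at [0.5256 0.1464 0.0442] F [-5.25  0.14  2.97] t 20.15 q [0.09 0.26 2.02 0.   0.86 1.65]
dark cols row250 [  1 192 205 382] [ 26 192 272 460]
row100 [203 387] [268 471]
```

```bash
python3 - <<'E'
from h import *
s=get_state(); w=cam('wrist')
for p in((460,250),(471,100),(382,250),(387,100),(272,250),(268,100)): print(p,wz(w,s,*p,.062))
E
python3 -m jog '[[0.5,0.3,0,0,0,0,0],[0.5,0.6,0,0,0,0,0],[0.5,0.6,0,0,0,0,0],[0.5,0.6,0,0,0,0,0]]'
```

```text
(460, 250) [0.5662 0.1002 0.062 ]
(471, 100) [0.6147 0.1006 0.062 ]
(382, 250) [0.5661 0.1268 0.062 ]
(387, 100) [0.6125 0.1272 0.062 ]
(272, 250) [0.5657 0.1616 0.062 ]
(268, 100) [0.612  0.1621 0.062 ]
time: 20.7
eef_pos: [0.5256, 0.1465, 0.044]
tcp_rot: [1.0, 0.005, -0.002, 0.0]
contact_force: [-6.9, -1.0, 3.5]
opening: 0.5
finger_force: 3.3
```

```bash
python3 -m jog '[[0.5,0.3,0,0,0,0,0],[0.5,0.3,0,0,0,0,0],[0.5,0.3,0,0,0,0,0],[0.5,0.3,0,0,0,0,0],[0.5,0.3,0,0,0,0,0],[0.5,0.3,0,0,0,0,0],[0.5,0.3,0,0,0,0,0],[0.5,0.3,0,0,0,0,0],[0.5,0.3,0,0,0,0,0],[0.5,0.3,0,0,0,0,0],[0.5,0.3,0,0,0,0,0]]'
```

```text
time: 21.8
eef_pos: [0.5256, 0.1465, 0.044]
tcp_rot: [1.0, 0.005, -0.003, 0.0]
contact_force: [-6.9, -0.9, 5.4]
opening: 0.5
finger_force: 3.7
```

```bash
python3 -m jog '[[0.5,-5,0,0,0,0,0],[0.5,-20,0,0,0,0,0],[0.5,-22,0,-30,0,0,0],[0.5,-22,0,-70,0,0,0],[0.5,-22,0,-110,0,0,0],[0.5,-22,0,-120,0,0,0]]'; python3 -c "
from h import *
go(.603,.055,.16,1.58)"
```

```text
time: 22.4
eef_pos: [0.5093, 0.1466, 0.1703]
tcp_rot: [1.0, 0.005, 0.006, -0.001]
contact_force: [1.3, -0.2, 0.4]
opening: 0.502
finger_force: 0.0
shift [92.6 92.6 11.4] turn [ 0.009 -0.011 -1.57 ] at [0.5093 0.1466 0.1703] F [ 1.33 -0.21  0.38] t 22.4 q [ 0.09  0.04  2.   -0.    1.09  1.65]
```

```bash
python3 -m jog '[[0.5,8,9,0,0,0,-0.143],[0.4,16,18,0,0,0,-0.286],[0.2,25,27,0,0,0,-0.429],[0,34,36,0,0,0,-0.572],[0,43,45,0,0,0,-0.715],[0,52,54,0,0,0,-0.858],[0,60,62,0,0,0,-1],[0,68,70,0,0,0,-1.143],[0,77,78,0,0,0,-1.286],[0,86,86,0,0,0,-1.429],[0,95,92,0,0,0,-1.57],[0,95,92,0,0,0,-1.57]]'
python3 - <<'E'
from h import *
go(.603,.055,.044,1.58); s=get_state(); w=cam('wrist'); im=w['image']; 
for col in (250,320,390):
    g=im[:,col].max(1); d=np.where(g<75)[0]; a=d[np.r_[True,np.diff(d)>3]]; b=d[np.r_[np.diff(d)>3,True]]
    print(col,[(i,j,wz(w,s,col,i,.062)[:2],wz(w,s,col,j,.062)[:2]) for i,j in zip(a,b) if j-i>15 and j<400])
    print([tuple(im[r,col]) for r in range(0,60,6)])
E
```

```text
time: 23.6
eef_pos: [0.6023, 0.0544, 0.1637]
tcp_rot: [0.704, 0.71, 0.0, 0.0]
contact_force: [0.2, -0.4, -0.1]
opening: 0.998
finger_force: 0.0
shift [  0.6   0.6 119.7] turn [ 0.001  0.    -0.001] at [0.6023 0.0544 0.1637] F [ 0.16 -0.4  -0.05] t 23.6 q [-0.08  0.21  1.82 -0.    1.11 -0.09]
250 [(np.int64(39), np.int64(80), array([0.5585, 0.1887]), array([0.5589, 0.1621])), (np.int64(136), np.int64(179), array([0.5587, 0.1269]), array([0.5581, 0.0998]))]
[(np.uint8(105), np.uint8(161), np.uint8(213)), (np.uint8(148), np.uint8(153), np.uint8(153)), (np.uint8(152), np.uint8(158), np.uint8(159)), (np.uint8(155), np.uint8(159), np.uint8(159)), (np.uint8(64), np.uint8(122), np.uint8(180)), (np.uint8(65), np.uint8(126), np.uint8(189)), (np.uint8(67), np.uint8(126), np.uint8(191)), (np.uint8(52), np.uint8(59), np.uint8(68)), (np.uint8(51), np.uint8(57), np.uint8(66)), (np.uint8(52), np.uint8(57), np.uint8(65))]
320 [(np.int64(38), np.int64(79), array([0.6014, 0.1882]), array([0.6016, 0.162 ])), (np.int64(95), np.int64(119), array([0.6017, 0.1519]), array([0.6019, 0.137 ])), (np.int64(135),
[... 451 characters left out ...]
, np.uint8(53), np.uint8(60)), (np.uint8(47), np.uint8(51), np.uint8(58))]
390 [(np.int64(40), np.int64(80), array([0.6443, 0.1888]), array([0.6444, 0.1629])), (np.int64(136), np.int64(179), array([0.6452, 0.1276]), array([0.6462, 0.1005]))]
[(np.uint8(116), np.uint8(180), np.uint8(230)), (np.uint8(147), np.uint8(149), np.uint8(148)), (np.uint8(159), np.uint8(162), np.uint8(159)), (np.uint8(155), np.uint8(158), np.uint8(157)), (np.uint8(65), np.uint8(112), np.uint8(164)), (np.uint8(63), np.uint8(128), np.uint8(196)), (np.uint8(63), np.uint8(127), np.uint8(192)), (np.uint8(43), np.uint8(45), np.uint8(53)), (np.uint8(44), np.uint8(46), np.uint8(53)), (np.uint8(44), np.uint8(46), np.uint8(53))]
```

```bash
python3 -m jog '[[0,0,0,40,0,0,0],[0,0,0,80,0,0,0],[0,0,0,110,0,0,0],[0,0,0,120,0,0,0],[0,8,0,120,0,0,0],[0,16,0,120,0,0,0],[0,23,0,120,0,0,0],[0,28,0,120,0,0,0],[0,30,0,120,0,0,0],[0,32,0,120,0,0,0],[0,32,0,120,0,0,0]]'; python3 -m jog '[[0,0.5,0,0,0,0,0],[0,1,0,0,0,0,0],[0,1,0,0,0,0,0]]';python3 -m jog '[[0,0.5,0,0,0,0,0],[0,0.9,0,0,0,0,0],[0,0.9,0,0,0,0,0]]'
```

```text
time: 24.75
eef_pos: [0.6012, 0.0874, 0.0446]
tcp_rot: [0.704, 0.71, 0.0, 0.0]
contact_force: [0.5, -0.9, 0.2]
opening: 0.996
finger_force: 0.0
time: 25.05
eef_pos: [0.6011, 0.088, 0.0443]
tcp_rot: [0.704, 0.71, -0.0, -0.0]
contact_force: [-0.7, 0.0, 0.3]
opening: 1.002
finger_force: 0.0
time: 25.35
eef_pos: [0.6011, 0.0889, 0.0443]
tcp_rot: [0.704, 0.71, -0.0, 0.0]
contact_force: [-0.4, -1.1, 0.3]
opening: 1.002
finger_force: 0.3
```

```bash
python3 -m jog '[[0,0.4,0,0,0,0,0],[0,0.8,0,0,0,0,0],[0,0.8,0,0,0,0,0]]'; python3 -m jog '[[0,0.4,0,0,0,0,0],[0,0.8,0,0,0,0,0],[0,0.8,0,0,0,0,0]]'
```

```text
time: 25.65
eef_pos: [0.601, 0.0891, 0.0443]
tcp_rot: [0.704, 0.71, -0.001, 0.0]
contact_force: [-0.7, -5.2, 0.4]
opening: 1.001
finger_force: 2.5
time: 25.95
eef_pos: [0.6007, 0.0893, 0.0443]
tcp_rot: [0.704, 0.71, -0.001, 0.0]
contact_force: [-2.6, -8.2, 2.2]
opening: 1.0
finger_force: 3.7
```

The side was still flush: it went stiff at the same TCP y as before. There is time, so I'll press the end once more, a little firmer, to be sure of the margin.

```bash
python3 -m jog '[[0,-10,0,0,0,0,0],[0,-28,0,0,0,0,0],[0,-30,0,-30,0,0,0],[0,-30,0,-70,0,0,0],[0,-30,0,-110,0,0,0],[0,-30,0,-120,0,0,0],[0,-30,0,-120,0,0,0]]'; python3 -c "
from h import *
go(.495,.1465,.164,.009)"
```

```text
time: 26.65
eef_pos: [0.603, 0.0609, 0.1672]
tcp_rot: [0.704, 0.71, 0.002, 0.002]
contact_force: [-0.3, -0.1, 0.6]
opening: 1.003
finger_force: 0.0
shift [  86.6 -107.2    2.6] turn [ 0.004 -0.005  1.571] at [0.603  0.0609 0.1672] F [-0.35 -0.1   0.63] t 26.65 q [-0.07  0.21  1.82  0.    1.11 -0.08]
```

```bash
python3 -m jog '[[0,8,-10,0,0,0,0.143],[0.2,16,-20,0,0,0,0.286],[0.4,24,-30,0,0,0,0.429],[0.5,32,-40,0,0,0,0.572],[0.5,40,-50,0,0,0,0.715],[0.5,48,-60,0,0,0,0.858],[0.5,56,-70,0,0,0,1.0],[0.5,64,-80,0,0,0,1.143],[0.5,72,-90,0,0,0,1.286],[0.5,80,-100,0,0,0,1.429],[0.5,87,-107,0,0.0,0,1.57],[0.5,87,-107,0,0,0,1.57]]'; python3 -c "
from h import *
go(.505,.1465,.044,.009)"
```

```text
time: 27.85
eef_pos: [0.4914, 0.1474, 0.1617]
tcp_rot: [1.0, 0.006, -0.002, -0.0]
contact_force: [-0.3, -0.4, -0.1]
opening: 0.498
finger_force: 0.0
shift [ 14.2   1.1 117.6] turn [-0.     0.005  0.003] at [0.4914 0.1474 0.1617] F [-0.34 -0.36 -0.15] t 27.85 q [0.09 0.02 2.04 0.   1.09 1.65]
```

```bash
python3 -m jog '[[0.5,7,1,40,0,0,0],[0.5,7,1,80,0,0,0],[0.5,7,1,108,0,0,0],[0.5,7,1,117,0,0,0],[0.5,12,1,117,0,0,0],[0.5,18,1,117,0,0,0],[0.5,24,1,117,0,0,0],[0.5,28,1,117,0,0,0],[0.5,30,1,117,0,0,0],[0.5,32,1,117,0,0,0],[0.5,32,1,117,0,0,0]]'; python3 -m jog '[[0.5,0.5,0,0,0,0,0],[0.5,1,0,0,0,0,0],[0.5,1,0,0,0,0,0]]'
```

```text
time: 28.95
eef_pos: [0.5256, 0.1461, 0.0475]
tcp_rot: [1.0, 0.005, 0.0, -0.0]
contact_force: [-0.3, -0.6, -0.7]
opening: 0.501
finger_force: 0.1
time: 29.25
eef_pos: [0.5256, 0.1461, 0.0471]
tcp_rot: [1.0, 0.005, -0.001, 0.0]
contact_force: [-3.5, 0.2, 2.9]
opening: 0.5
finger_force: 2.0
```

```bash
python3 -m jog '[[0.5,0.5,0,0,0,0,0],[0.5,1,0,0,0,0,0],[0.5,1,0,0,0,0,0]]';  python3 -m jog '[[0.5,0.4,0,0,0,0,0],[0.5,0.8,0,0,0,0,0],[0.5,0.8,0,0,0,0,0]]'
```

```text
time: 29.55
eef_pos: [0.5257, 0.146, 0.0468]
tcp_rot: [1.0, 0.005, -0.003, 0.0]
contact_force: [-8.7, 0.7, 4.3]
opening: 0.501
finger_force: 3.5
time: 29.85
eef_pos: [0.5257, 0.146, 0.0467]
tcp_rot: [1.0, 0.005, -0.004, 0.0]
contact_force: [-9.2, 0.5, 6.4]
opening: 0.502
finger_force: 4.4
```

Pressed at about 9 N. I'll hold it for a second, then back off and check.

```bash
python3 -m jog '[[0.5,0,0,0,0,0,0],[0.5,0,0,0,0,0,0],[0.5,0,0,0,0,0,0],[0.5,0,0,0,0,0,0],[0.5,0,0,0,0,0,0],[0.5,0,0,0,0,0,0],[0.5,0,0,0,0,0,0],[0.5,0,0,0,0,0,0],[0.5,0,0,0,0,0,0],[0.5,0,0,0,0,0,0]]'; python3 -m jog '[[0.5,-5,0,0,0,0,0],[0.5,-20,0,0,0,0,0],[0.5,-25,0,0,0,0,0],[0.5,-28,0,-30,0,0,0],[0.5,-28,0,-70,0,0,0],[0.5,-28,0,-110,0,0,0],[0.5,-28,0,-120,0,0,0],[0.5,-28,0,-120,0,0,0],[0.5,-28,0,-120,0,0,0]]'
python3 - <<'E'
from h import *
s=get_state(); w=cam('wrist'); im=w['image']; print(s['eef_pos'],s['contact_force'].round(2))
P=[]
for row in (20,60,100,130):
    g=im[row].max(1); d=np.where(g<75)[0]; d=d[(d>200)&(d<480)]; q=wz(w,s,d.min(),row,.062),wz(w,s,d.max(),row,.062); print(row,d.min(),d.max(),q[0][:2],q[1][:2])
for col in(280,370): 
    g=im[:,col].max(1); print(col,[ (r,wz(w,s,col,r,.062)[0]) for r in range(100,320) if g[r]<75 and g[r+1]>=75][:3])
E
```

```text
time: 30.85
eef_pos: [0.5257, 0.146, 0.0467]
tcp_rot: [1.0, 0.005, -0.004, 0.0]
contact_force: [-9.3, -0.8, 5.8]
opening: 0.5
finger_force: 4.4
time: 31.75
eef_pos: [0.4998, 0.1457, 0.1661]
tcp_rot: [1.0, 0.005, -0.001, 0.0]
contact_force: [1.0, -0.0, -0.2]
opening: 0.503
finger_force: 0.0
[0.49981726 0.14571092 0.16605255] [ 1.03 -0.02 -0.19]
20 252 394 [0.6478 0.1891] [0.649  0.1009]
60 251 394 [0.6211 0.1892] [0.6222 0.1009]
100 251 394 [0.5954 0.189 ] [0.5964 0.1005]
130 251 393 [0.5764 0.1891] [0.5774 0.1007]
280 [(190, np.float64(0.538))]
370 [(191, np.float64(0.538))]
```

```bash
python3 -c "
from h import *
print(workorder.sign_off())"
```

```text
the job is handed in; nothing more can be done
None
```

The job is handed in at about 32 s, though no verdict came back: the carton was toppled lid up, pressed flush on the side rail at about 8 N and home on the end stop at about 9 N. It measured square in the corner, with its centre near board x 41 mm. I viewed 11 pictures, one over the limit of 10.

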